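# Hang the tool bin on the notched wall cleat

### The arm

A 7-joint arm with a two-finger parallel gripper is mounted at the origin on the work surface; the furniture and walls round the work are solid. World frame = base frame: x ahead of the robot, y to its left, z up, the work surface at z = 0. Lengths are in m, angles in rad, forces in N, time in s.
With the tool pointing down it reaches from about 0.35 to 0.9 m from the base axis. Payload 8.1 kg.
Tool frame: the origin (TCP) lies midway between the tips of the shut fingers; the grasp point (between the pads) lies 19 mm behind it; z points along the fingers, y is the line along which they close (so a half turn about z gives the same grasp; the last joint's range is limited). The gripper opens to 92 mm and grips with 3 to 60 N. Pads are 19 mm wide; open, the fingers measure 130 mm over their backs; the gripper's body (75 mm by 190 mm) begins 47 mm behind the grasp point.
Start: joints at [-1.417, 0.434, 0.025, 1.573, -0.012, 1.134, -0.075], TCP at [0.159, 0.605, 0.227] pointing down, gripper open.
Joint ranges: [-2.62, 2.62], [-0.44, 2.09], [-1.27, 1.32], [0.08, 2.57], [-1.32, 4.46], [0.12, 2], [-2.74, 2.74]. Speed limits (rad/s): [2.22, 2.22, 3.01, 3.01, 3.14, 3.14, 3.14].

### API

Orientations are given as a rotation vector (axis times angle).
In Python, from cell import observe, get_image, camera_model, sign_off, recognise, silhouettes gives the robot as it stands.
- The arm moves only by the tool apply_moves, never from a script. Its argument "motion" is a list of rows, each an object of numbers: "x", "y", "z": the shift along the world's x, y, z in cm; "yaw": the turn about the world's z in degrees; "hand": the opening, from -1 (shut) to 1 (fully open), so that 0 is half open. In form: [{"x": .., "y": .., "z": .., "yaw": .., "hand": ..}, ...]. A call has 1 to 10 rows; each row is the pose to reach, as a shift and turn from the pose commanded when the call began; what a row does not reach only later rows make up. A row lasts 1/8 s, in which the tool goes at most 62.5 mm and 10.7 degrees, less where a joint would pass 70% of its speed; a pose out of reach is approached as far as the arm can. A call with a gripper value outside its range is refused whole. The fingers move at their own pace and stop on an object; "newtons" is the grip in N (left out, the last holds). Time passes only in rows, so rows that repeat a pose let the fingers close. It gives the time, the measured TCP pose, the force, the opening and the grip force at its end, in the units of the state.
- observe(): the state, without advancing time (a new reading comes with each control period).
- get_image(name): name is "scene" or "top" or "wrist"; returns the picture (384x512x3 uint8, blue, green, red); there is no depth.
- camera_model(name): a dict with "camera_matrix" (3x3 intrinsics, pixels), "k1" (the pictures are not rectified: a ray, as slopes to the right and down, at radius r is drawn at 1 + k1 r^2 times it, then the intrinsics apply), "T" (4x4, takes a point from camera to world coordinates). Camera axes: x right, y up, looking along -z (the intrinsics and any distortion apply to the point x, -y, -z); pixel columns grow to the right and rows downward; lengths in m; the calibration is good to about 2 mm. A picture is of the moment at which its call begins: read the wrist's pose just before it. camera_model takes no time and is no camera call; for the wrist camera it gives the pose at the moment of the call.
- sign_off(): hands the job in; it is judged then, once.
Trained networks look in the newest picture that a camera, given by its name, has taken for a name from the list of things; names that differ only in an ending like _2 or _b are one class to them, and where a whole thing is asked for, a point or a joint stands for the part that bears it (a point fixed in the world has none). Each returns a list of dicts, best first, with "p" (0 to 1); they miss things now and then, are a little off and sometimes report something else, mostly with a low value. They report only what shows in the picture. A call takes as long as a camera call. They do not tell look-alikes from the thing itself.
- recognise(query, camera): "rect" ([left, top, right, bottom] in pixels, round what is visible of it).
- silhouettes(query, camera): "mask" (384x512 bool, what is visible of it) and "rect" ([left, top, right, bottom] in pixels, round what is visible of it).
The state is a dict: "clock": time; "joints": joint angles; "dq": joint speeds; "joint_efforts": joint torques, N m; "position": TCP position; "ee_rot": TCP orientation; "force": force on the tool from outside, world axes, zero at the start; "ft_torque": the same for the moment, N m; "width": opening from 0.0 (shut) to 1.0 (fully open); "gripper_force": force on a finger pad.
Only numpy, scipy, OpenCV 4.12 (cv2) and the standard library are available. Lean on these libraries where they do the work, as an engineer would, in place of code of your own. Each camera call takes 0.05 s, during which the arm holds its last target. There are 200 camera calls.

### The job

Pick up the small plywood bin by its middle handle board, tip its front up about 15 degrees so that its angled rear strip reaches down behind the leaning lip of the aluminium cleat, and let the bin down upright onto the lip. Then slide it gently sideways along the cleat until its two keys find the two notches and it drops fully home, and let go. Never force it against the rack or let it swing and bang, and leave the other things on the bench where they are.

Things in the scene. Friction and masses are not known exactly. Their poses are not given: they have to be found in the camera images.
- rack: Plywood board on a foot, fixed to the bench: 360 mm wide (y), 165 high, 18 thick. Origin: at bench height, in the plane of its front face, half-way along; x points into the board (away from the robot), y along it, z up. In front runs an aluminium cleat 280 mm long; its 4 mm lip leaves the board at z = 110 mm and leans out 30 degrees from upright to a top edge at x = -24, z = 150 mm.
- lip_mid (a point): Point on the lip's top edge line at the middle of the board (rack x -24, y 0, z 150 mm), axes as the rack. Lip and board form an open V, 22 mm wide at the top. Cut in the top edge are two notches, 20 mm wide (y), 13 deep, 90 apart. The cleat was clamped by hand: the point midway between the notches is anywhere within 30 mm of this one along y, unmeasured: see it or feel for it. It holds against 25 N.
- bin_grip (a point): Middle of the grip of the handle board of the loose plywood bin (0.36 to 0.6 kg). Axes are the bin's: x to its rear (strip side), y sideways, z up. The board is 12 mm thick (y), 56 long (x), its top 20 mm above this point, clear of the side walls for 36 mm below it. Bin 80 mm (x) by 140 (y), underside 98 mm below; back plate (rear face x +40 mm) rises 14 mm above this point.
- bin_seat (a point): Middle of the flat ledge between the bin's back plate and rear strip, 44.5 mm behind (x) and 6 below bin_grip, axes as there. Home, the ledge rests on the lip's top edge (this point at rack x -24, z 150 mm). Two keys, 16 mm wide (y), stand down 7 mm from it at y -45 and +45 mm; until they drop into the notches they ride on the lip and the bin is 7 mm high and may lean 0.07 rad.
- strip_edge (a point): Middle of the lower edge of the bin's rear strip, 64 mm behind (x) and 31 below bin_grip, axes as there. The strip is 4 mm thick, 140 wide, and slopes down and back from the top of the back plate, 30 degrees from upright.
- bin: The bin; origin at the middle of its underside, 98 mm below bin_grip. Two nylon bumper blocks low on its back (rear face 69 mm behind the origin) rest on the board when it hangs, so that it hangs upright. Riding on its keys it slides along the lip under a sideways push of a few N (2 to 7); at the notches it drops by its own weight and then stops hard, if it is held loosely.
- ink_tin_1: Bystander: open ink tin, 70 mm across, 48 mm high; origin under its centre.
- glass_jar: Bystander: glass jar, 74 mm across, 102 mm high; origin under its centre.
- wood_block: Bystander: wooden sanding block 60 x 90 x 45 mm; origin under its centre.
- tape_white: Bystander: roll of white tape, 80 mm across, 24 mm high; origin under its centre.
- loupe: Bystander: black stand loupe, 37 mm across, 35 mm high; origin under its centre.
Mind the look-alikes: they are no part of the job. There is more than one size of the bin; the job needs the larger.

How it is judged:
By the outcome, as a careful person would: the job done as asked, in the order asked, and still so for the second after the job is handed in, with the robot touching nothing.
It also fails if it takes over 54 s, if anything falls off the work surface, if the arm or the gripper's body presses on something with over 40 N, if the wrist force passes 120 N, or if a joint passes its speed limit or range.

## Working session

There is one attempt and no reset: what is moved stays moved. The work goes in short steps, Python scripts to look and compute and a tool call to move; the robot and the scene stay as the last step left them, time stands still between calls to the robot, and variables do not carry over. Pictures are saved under pics/ and viewed, at most 10 in all, crops included, and the job is handed in when it is done.

Besides the shell and the picture viewer there is one more tool, called as name(argument=value, ...), one argument or row to a line, values as JSON. apply_moves: Moves the arm, as the interface text tells. Its arguments: {"type":"object","properties":{"motion":{"type":"array","items":{"type":"object","properties":{"x":{"type":"number"},"y":{"type":"number"},"z":{"type":"number"},"yaw":{"type":"number"},"hand":{"type":"number"}}}},"newtons":{"type":"number"}},"required":["motion"]}

```bash
ls; mkdir -p pics; cat > h.py <<'E'
from cell import *
import numpy as np, cv2
def ray(cam,u,v,M=None):
    m=M or camera_model(cam);K=np.array(m["camera_matrix"]);T=np.array(m["T"])
    d=np.array([(u-K[0,2])/K[0,0],(v-K[1,2])/K[1,1]]);s=d.copy()
    for _ in range(20): s=d/(1+m["k1"]*(s@s))
    return T[:3,3],T[:3,:3]@np.array([s[0],-s[1],-1])
def atz(cam,u,v,z,M=None):
    o,d=ray(cam,u,v,M);return o+d*(z-o[2])/d[2]
def proj(cam,P,M=None):
    m=M or camera_model(cam);K=np.array(m["camera_matrix"]);T=np.array(m["T"])
    p=T[:3,:3].T@(np.array(P)-T[:3,3]);s=np.array([p[0],-p[1]])/-p[2]
    s=s*(1+m["k1"]*(s@s));return K[0,0]*s[0]+K[0,2],K[1,1]*s[1]+K[1,2]
E
python3 - <<'E'
from h import *
for c in ["scene","top"]:
    im=get_image(c);cv2.imwrite(f"pics/{c}0.png",im)
    print(c,np.round(camera_model(c)["T"],3).tolist())
    for q in ["bin","rack","bin_grip"]:
        print(q,[(round(r["p"],2),np.round(r["rect"]).tolist()) for r in recognise(q,c)][:4])
a,b=[cv2.imread(f"pics/{c}0.png") for c in ("scene","top")]
s=observe();print(s["position"],s["ee_rot"],s["clock"],s["width"])
E
```

```text
pics
scene [[0.799, 0.372, -0.473, 0.003], [-0.602, 0.497, -0.625, -0.705], [0.003, 0.784, 0.621, 0.793], [0.0, 0.0, 0.0, 1.0]]
bin [(0.85, [277.0, 244.0, 344.0, 324.0]), (0.73, [275.0, 209.0, 306.0, 255.0])]
rack [(0.61, [235.0, 117.0, 335.0, 216.0])]
bin_grip [(0.85, [275.0, 213.0, 311.0, 251.0]), (0.69, [204.0, 151.0, 215.0, 166.0]), (0.59, [279.0, 243.0, 348.0, 329.0])]
top [[0.02, 0.991, -0.133, 0.386], [-1.0, 0.021, 0.005, -0.029], [0.008, 0.133, 0.991, 1.12], [0.0, 0.0, 0.0, 1.0]]
bin [(0.97, [339.0, 204.0, 406.0, 258.0]), (0.86, [285.0, 179.0, 328.0, 221.0])]
rack [(0.76, [146.0, 112.0, 297.0, 156.0])]
bin_grip [(0.65, [336.0, 201.0, 405.0, 257.0]), (0.58, [287.0, 181.0, 327.0, 220.0])]
[0.1587651  0.60444073 0.22664042] [ 4.02387244e-01  3.11569529e+00 -2.68418571e-04] 0.4 1.0000087441383334
```

View pics/top0.png

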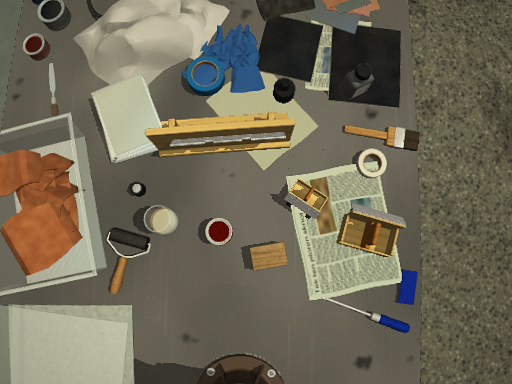

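View pics/scene0.png

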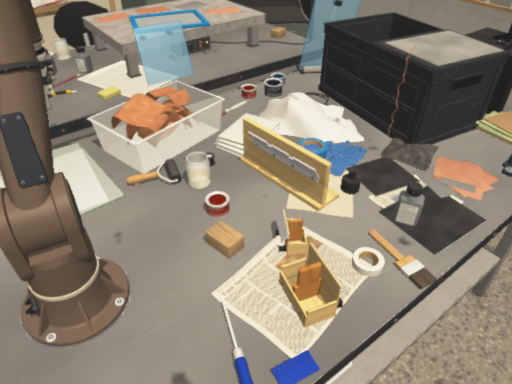

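Two bin candidates in the top view: the small one at (308,200) and the larger one at (371,231), and the larger is the one described. The rack is at (220,135). I'll confirm with an enlarged crop.

```bash
python3 - <<'E'
from h import *
b=cv2.imread("pics/top0.png");s=cv2.imread("pics/scene0.png")
A=cv2.resize(b[165:265,280:413],(399,300),interpolation=3)
C=cv2.resize(s[200:330,265:385],(368,400),interpolation=3)[:300]
C=cv2.resize(s[200:330,270:390],(400,300),interpolation=3)
B=cv2.resize(b[105:165,140:300],(800,300),interpolation=3)
cv2.imwrite("pics/c1.png",np.vstack([np.hstack([A,np.zeros((300,1,3),np.uint8),C]),B]))
E
```

```text
(no output)
```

View pics/c1.png

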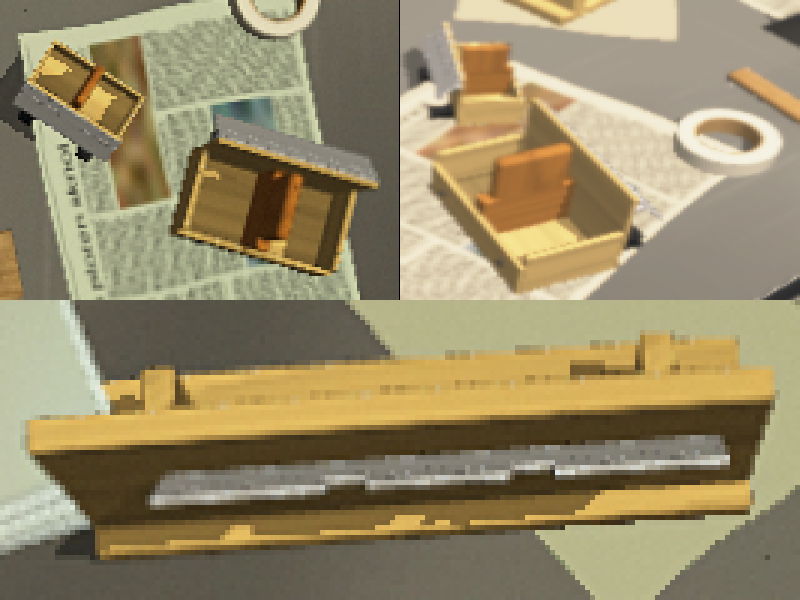

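The crop confirms it: the large bin's brown handle board is at about (371,232), with its grey strip on the far side. The two cleat notches show at about u = 209 and 247, v = 143 and 139.

```bash
python3 - <<'E'
from h import *
f=lambda u,v,z:np.round(atz("top",u,v,z),4)
N1=f(209.2,142.8,.15);N2=f(246.8,139.2,.15);print("notch",N1,N2,np.linalg.norm(N1-N2),(N1+N2)/2)
L=f(170,146.2,.15);R=f(285.8,138,.15);print("lip",L,R,np.linalg.norm(L-R),(L+R)/2,np.degrees(np.arctan2(-(L-R)[0],(L-R)[1])))
L=f(145.6,135.6,.165);R=f(294.2,125.2,.165);print("board",L,R,np.linalg.norm(L-R),(L+R)/2,np.degrees(np.arctan2(-(L-R)[0],(L-R)[1])))
# bin : back plate/strip top far edge z=.112, handle top z=.118
c=lambda x,y:(280+x/3,165+y/3)
for n,x,y,z in [("stripL",215,116,.112),("stripR",378,182,.112),("frontL",178,232,.07),("frontR",332,272,.07),("hRear",291,172,.118),("hFront",268,247,.118)]:
    print(n,f(*c(x,y),z))
m=camera_model("wrist");print(np.round(m["T"],3).tolist(),np.round(m["camera_matrix"],1).tolist())
for r in silhouettes("bin","top")[:2]: 
    print(r["p"],r["rect"])
E
```

```text
notch [0.649  0.0845 0.15  ] [ 0.6597 -0.0055  0.15  ] 0.0906338237083706 [0.65435 0.0395  0.15   ]
lip [0.6391 0.1789 0.15  ] [ 0.6648 -0.0992  0.15  ] 0.27928497990403994 [0.65195 0.03985 0.15   ] 5.27986731230141
board [0.6605 0.2363 0.165 ] [ 0.6926 -0.1179  0.165 ] 0.35565158512229356 [0.67655 0.0592  0.165  ] 5.178384981401
stripL [ 0.5137 -0.2661  0.112 ]
stripR [ 0.4616 -0.4029  0.112 ]
frontL [ 0.4198 -0.2437  0.07  ]
frontR [ 0.3875 -0.3766  0.07  ]
hRear [ 0.4682 -0.3274  0.118 ]
hFront [ 0.4072 -0.3076  0.118 ]
[[0.253, -0.925, -0.284, 0.082], [0.967, 0.242, 0.074, 0.625], [0.0, -0.294, 0.956, 0.383], [0.0, 0.0, 0.0, 1.0]] [[274.4, 0.0, 256.0], [0.0, 274.4, 193.3], [0.0, 0.0, 1.0]]
0.79 [285.6, 178.5, 328.5, 216.9]
0.69 [339.9, 207.0, 404.5, 256.7]
```

apply_moves(
  motion=[
    {"x":5,"y":-3,"z":4,"yaw":0,"hand":1},
    {"x":10,"y":-7,"z":7,"yaw":0,"hand":1},
    {"x":15,"y":-11,"z":8,"yaw":0,"hand":1},
    {"x":19,"y":-15,"z":8,"yaw":-3,"hand":1},
    {"x":23,"y":-20,"z":8,"yaw":-3,"hand":1},
    {"x":26,"y":-25,"z":8,"yaw":-3,"hand":1},
    {"x":28,"y":-31,"z":8,"yaw":-3,"hand":1},
    {"x":30,"y":-37,"z":8,"yaw":-3,"hand":1},
    {"x":31,"y":-43,"z":8,"yaw":-3,"hand":1},
    {"x":32,"y":-49,"z":8,"yaw":-3,"hand":1},
  ],
)

```text
clock: 1.7
position: [0.4779, 0.1189, 0.307]
ee_rot: [0.484, 3.103, 0.001]
force: [0.5, -0.1, -1.1]
width: 1.0
gripper_force: 0.0
```

apply_moves(
  motion=[
    {"x":0,"y":-6},
    {"x":0,"y":-12},
    {"x":-1,"y":-18},
    {"x":-1,"y":-24},
    {"x":-2,"y":-30},
    {"x":-3,"y":-36},
    {"x":-4,"y":-42},
    {"x":-4,"y":-43.5},
    {"x":-4,"y":-43.5},
    {"x":-4,"y":-43.5},
  ],
)

```text
schema error: expected keys x, y, z, yaw, hand
```

```bash
python3 - <<'E'
from h import *
s=observe();print(s["position"],s["ee_rot"],s["clock"],s["force"])
im=get_image("wrist");cv2.imwrite("pics/w1.png",im)
for q in ["bin","bin_grip"]: print(q,[(round(r["p"],2),np.round(r["rect"]).tolist()) for r in recognise(q,"wrist")][:4])
E
```

```text
[0.47792364 0.11890724 0.30696902] [4.83922102e-01 3.10346329e+00 6.63588421e-04] 1.7 [ 0.45863118 -0.0935043  -1.1437259 ]
bin [(0.84, [0.0, 191.0, 64.0, 245.0]), (0.65, [74.0, 214.0, 150.0, 256.0])]
bin_grip [(0.89, [1.0, 190.0, 63.0, 247.0]), (0.7, [76.0, 211.0, 149.0, 255.0]), (0.19, [194.0, 130.0, 239.0, 172.0])]
```

View pics/w1.png

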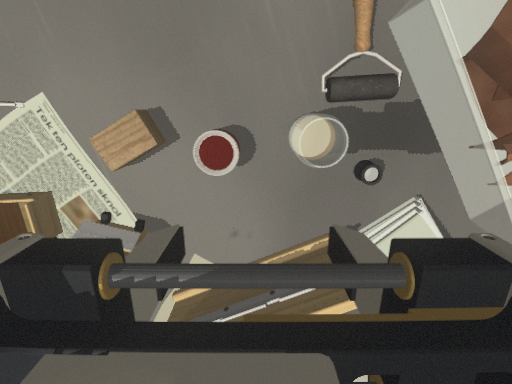

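The view shows the rack's lip behind the fingers; the bin is off to the left (the previous move was refused for missing keys). I'll go on to a spot just beyond the bin so it shows.

apply_moves(
  motion=[
    {"x":0,"y":-6,"z":0,"yaw":0,"hand":1},
    {"x":1,"y":-12,"z":0,"yaw":0,"hand":1},
    {"x":2,"y":-18,"z":0,"yaw":0,"hand":1},
    {"x":3,"y":-24,"z":0,"yaw":0,"hand":1},
    {"x":3,"y":-30,"z":0,"yaw":0,"hand":1},
    {"x":3,"y":-36,"z":0,"yaw":0,"hand":1},
    {"x":3,"y":-42,"z":0,"yaw":0,"hand":1},
    {"x":3,"y":-45,"z":0,"yaw":0,"hand":1},
    {"x":3,"y":-45,"z":0,"yaw":0,"hand":1},
  ],
)

```text
clock: 2.98
position: [0.5075, -0.3307, 0.3063]
ee_rot: [-0.488, -3.103, 0.001]
force: [0.1, 0.8, 0.0]
width: 1.0
gripper_force: 0.0
```

```bash
python3 - <<'E'
from h import *
s=observe();print(s["position"],s["ee_rot"],s["clock"],s["force"])
im=get_image("wrist");cv2.imwrite("pics/w2.png",im)
import json;m=camera_model("wrist");json.dump({k:np.array(v).tolist() for k,v in m.items() if k in("camera_matrix","k1","T")},open("w2.json","w"))
for q in ["bin","bin_grip"]: print(q,[(round(r["p"],2),np.round(r["rect"]).tolist()) for r in recognise(q,"wrist")][:4])
c=im[60:285,100:400];cv2.imwrite("pics/w2c.png",cv2.resize(c,(800,600),interpolation=3))
E
```

```text
[ 0.50750313 -0.33070143  0.30632748] [-4.88128010e-01 -3.10284190e+00  1.42333931e-03] 2.975 [0.12495255 0.81364619 0.03760757]
bin [(0.57, [194.0, 90.0, 301.0, 173.0])]
bin_grip [(0.71, [194.0, 89.0, 305.0, 171.0]), (0.69, [327.0, 115.0, 413.0, 176.0])]
```

View pics/w2c.png

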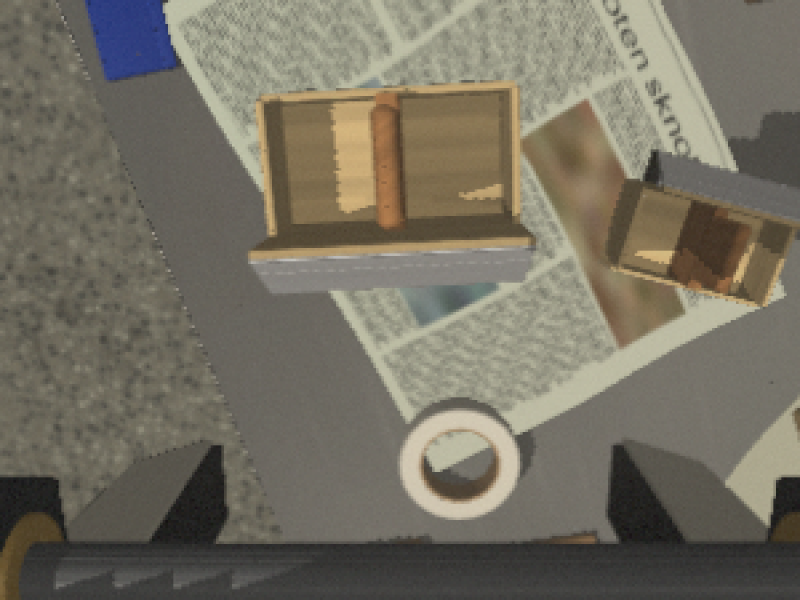

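```bash
python3 - <<'E'
from h import *
import json;m=json.load(open("w2.json"))
f=lambda x,y,z:np.round(atz("wrist",100+x/(8/3),60+y/(8/3),z,m),4)
a=f(386,97,.118);b=f(391,225,.118);print(a,b,np.linalg.norm(a-b),(a+b)/2,np.degrees(np.arctan2((b-a)[1],(b-a)[0])))
# back plate top rear edge, z=.112 ; front wall top
L=f(533,240,.112);R=f(250,257,.112);print(L,R,np.linalg.norm(L-R),(L+R)/2,np.degrees(np.arctan2(-(L-R)[0],(L-R)[1])))
L=f(518,83,.07);R=f(257,99,.07);print(L,R,np.linalg.norm(L-R),(L+R)/2,np.degrees(np.arctan2(-(L-R)[0],(L-R)[1])))
r=np.array([-0.488,-3.103,0.]);t=np.arctan2(r[1],r[0]);print("tool y ang",np.degrees(np.arctan2(-np.cos(2*t),np.sin(2*t))))
E
```

```text
[ 0.4148 -0.312   0.118 ] [ 0.4694 -0.3276  0.118 ] 0.05678485713638803 [ 0.4421 -0.3198  0.118 ] -15.945395900922863
[ 0.4975 -0.2654  0.112 ] [ 0.4639 -0.3977  0.112 ] 0.13649999999999998 [ 0.4807  -0.33155  0.112  ] -14.250032697803606
[ 0.4261 -0.2473  0.07  ] [ 0.3931 -0.376   0.07  ] 0.1328634261187028 [ 0.4096  -0.31165  0.07   ] -14.381394591090592
tool y ang 72.12491917970038
```

Larger bin: handle centre at about (0.442, -0.3205), yaw about -14.6°. The measured sizes of 57 and 136 mm against 56 and 140 fit. I'll grip 16 mm ahead of the middle so the rear hangs down.

apply_moves(
  motion=[
    {"x":-4,"y":1,"z":-3,"yaw":3.3,"hand":-0.1},
    {"x":-8,"y":1.7,"z":-7,"yaw":3.3,"hand":-0.1},
    {"x":-8.2,"y":1.7,"z":-12,"yaw":3.3,"hand":-0.1},
    {"x":-8.2,"y":1.7,"z":-14,"yaw":3.3,"hand":-0.1},
    {"x":-8.2,"y":1.7,"z":-14,"yaw":3.3,"hand":-0.1},
    {"x":-8.2,"y":1.7,"z":-14,"yaw":3.3,"hand":-0.1},
  ],
)

```text
clock: 3.88
position: [0.4268, -0.3116, 0.1678]
ee_rot: [0.392, 3.116, -0.0]
force: [0.6, 0.7, -0.2]
width: 0.456
gripper_force: 0.0
```

apply_moves(
  motion=[
    {"x":0,"y":-0.5,"z":-3,"yaw":0,"hand":-0.1},
    {"x":0,"y":-0.5,"z":-6,"yaw":0,"hand":-0.1},
    {"x":0,"y":-0.5,"z":-8,"yaw":0,"hand":-0.1},
    {"x":0,"y":-0.5,"z":-8.6,"yaw":0,"hand":-0.1},
    {"x":0,"y":-0.5,"z":-8.6,"yaw":0,"hand":-0.4},
    {"x":0,"y":-0.5,"z":-8.6,"yaw":0,"hand":-0.7},
    {"x":0,"y":-0.5,"z":-8.6,"yaw":0,"hand":-1},
    {"x":0,"y":-0.5,"z":-8.6,"yaw":0,"hand":-1},
    {"x":0,"y":-0.5,"z":-8.6,"yaw":0,"hand":-1},
  ],
  newtons=9,
)

```text
clock: 5.0
position: [0.4259, -0.318, 0.0816]
ee_rot: [0.396, 3.115, -0.001]
force: [-1.9, -1.9, 6.7]
width: 0.134
gripper_force: 9.0
```

apply_moves(
  motion=[
    {"x":0,"y":0,"z":0.5,"yaw":0,"hand":-1},
    {"x":0,"y":0,"z":1,"yaw":0,"hand":-1},
    {"x":0,"y":0,"z":1.7,"yaw":0,"hand":-1},
    {"x":0,"y":0,"z":2.5,"yaw":0,"hand":-1},
    {"x":0,"y":0,"z":3.5,"yaw":0,"hand":-1},
    {"x":0,"y":0,"z":4.5,"yaw":0,"hand":-1},
    {"x":0,"y":0,"z":4.5,"yaw":0,"hand":-1},
  ],
)

```text
clock: 5.88
position: [0.4262, -0.3174, 0.1267]
ee_rot: [0.394, 3.115, -0.001]
force: [-0.0, 0.4, -4.8]
width: 0.131
gripper_force: 9.0
```

```bash
python3 - <<'E'
from h import *
s=observe();print(s["position"],s["ee_rot"],s["clock"],s["force"],s["ft_torque"])
im=get_image("scene");cv2.imwrite("pics/s2c.png",cv2.resize(im[170:340,230:400],(600,600),interpolation=3))
E
```

```text
[ 0.42624861 -0.31738917  0.12674716] [ 3.93911661e-01  3.11499061e+00 -9.07456942e-04] 5.875 [-0.03857957  0.4347228  -4.8017746 ] [0.06396315 0.15780269 0.02433182]
```

View pics/s2c.png

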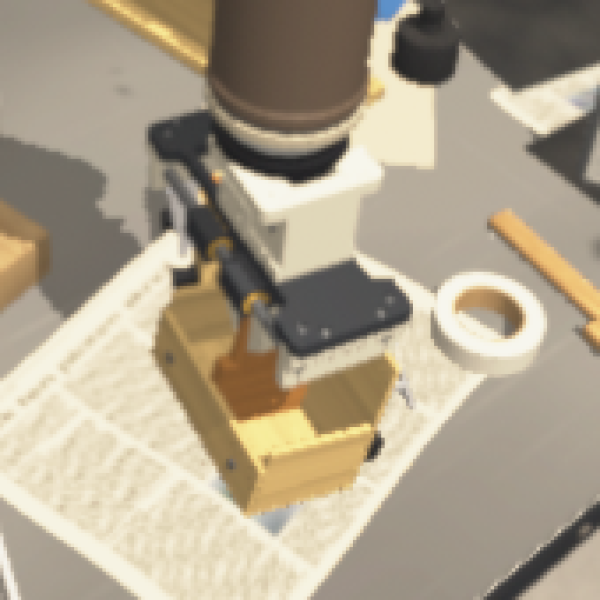

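```bash
python3 - <<'E'
from h import *
from scipy.optimize import least_squares
from scipy.spatial.transform import Rotation as R
m=camera_model("scene")
G=np.array([.4263,-.3174,.1457])
obs={(-40,-70,-98):(248,512),(40,-70,-98):(352,488)}
def pr(p,th,ps,dg,dz):
    q=R.from_euler("ZY",[ps,th],degrees=True).apply((np.array(p)-[dg,0,dz])/1000)+G
    u,v=proj("scene",q,m);return np.array([(u-230)*600/170,(v-170)*600/170])
for th in (0,5,10,15,20,25): print(th,[np.round(pr(p,th,-14.6,-16,3)).tolist() for p in list(obs)+[(-40,70,-98),(-40,-70,-28),(40,-70,-28)]])
E
```

```text
0 [[265.0, 514.0], [377.0, 472.0], [169.0, 350.0], [275.0, 446.0], [392.0, 403.0]]
5 [[252.0, 517.0], [364.0, 481.0], [158.0, 351.0], [271.0, 445.0], [387.0, 410.0]]
10 [[241.0, 519.0], [350.0, 489.0], [147.0, 352.0], [268.0, 444.0], [381.0, 416.0]]
15 [[229.0, 519.0], [336.0, 497.0], [136.0, 352.0], [265.0, 442.0], [375.0, 422.0]]
20 [[218.0, 519.0], [322.0, 504.0], [125.0, 351.0], [262.0, 440.0], [369.0, 428.0]]
25 [[207.0, 518.0], [308.0, 510.0], [115.0, 349.0], [260.0, 438.0], [362.0, 434.0]]
```

apply_moves(
  motion=[
    {"x":0,"y":0,"z":-1,"yaw":0,"hand":-1},
    {"x":0,"y":0,"z":-1.5,"yaw":0,"hand":-1},
    {"x":0,"y":0,"z":-1.5,"yaw":0,"hand":-1},
    {"x":0,"y":0,"z":-1.5,"yaw":0,"hand":-1},
  ],
  newtons=7,
)

```text
clock: 6.42
position: [0.4256, -0.3171, 0.1106]
ee_rot: [-0.395, -3.116, -0.0]
force: [-0.0, -0.0, -4.6]
width: 0.128
gripper_force: 7.0
```

```bash
cat > tilt.py <<'E'
from h import *
import sys
s=observe();print(np.round(s["position"],4),np.round(s["ee_rot"],3),s["clock"],np.round(s["force"],1),np.round(s["ft_torque"],3))
im=get_image("scene")
c=im[170:340,230:400];cv2.imwrite("pics/%s.png"%sys.argv[1],cv2.resize(c,(600,600),interpolation=3))
print([(round(r["p"],2),np.round(r["rect"],1).tolist()) for r in recognise("bin","scene")][:3])
E
python3 tilt.py s3c
```

```text
[ 0.4256 -0.3171  0.1106] [-0.395 -3.116 -0.   ] 6.425 [-0.  -0.  -4.6] [0.036 0.081 0.012]
[(0.64, [277.3, 231.5, 289.3, 254.0]), (0.56, [268.8, 257.8, 341.4, 322.2])]
```

View pics/s3c.png

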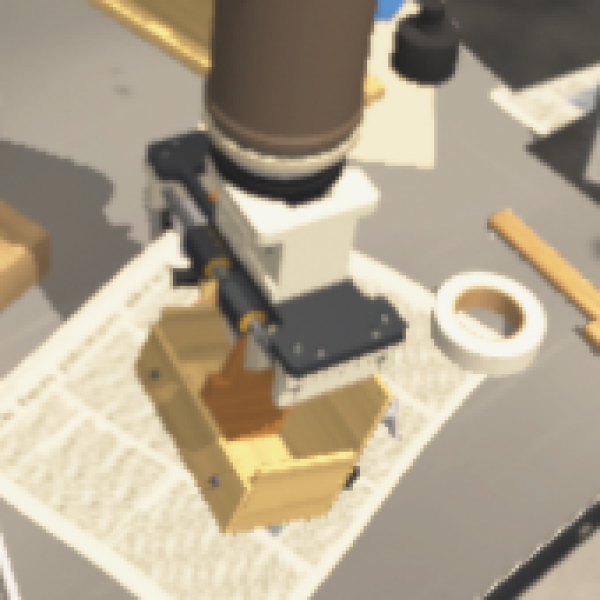

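```bash
python3 - <<'E'
from h import *
from scipy.spatial.transform import Rotation as R
m=camera_model("scene")
G=np.array([.4256,-.3171,.1296])
def pr(p,th,ps,dg,dz):
    q=R.from_euler("ZY",[ps,th],degrees=True).apply((np.array(p)-[dg,0,dz])/1000)+G
    u,v=proj("scene",q,m);return np.array([(u-230)*600/170,(v-170)*600/170])
for th in (10,15,20,25): print(th,[np.round(pr(p,th,-14.6,-16,3)).tolist() for p in [(-40,-70,-98),(40,-70,-98),(-40,70,-98),(-40,-70,-28),(40,-70,-28)]])
s=observe();print(s["position"],s["force"],s["ft_torque"],s["gripper_force"])
E
```

```text
10 [[237.0, 534.0], [346.0, 504.0], [145.0, 367.0], [264.0, 461.0], [377.0, 432.0]]
15 [[226.0, 535.0], [332.0, 512.0], [134.0, 367.0], [261.0, 459.0], [371.0, 438.0]]
20 [[215.0, 535.0], [318.0, 519.0], [124.0, 366.0], [259.0, 457.0], [364.0, 444.0]]
25 [[205.0, 534.0], [304.0, 525.0], [114.0, 365.0], [257.0, 455.0], [357.0, 450.0]]
[ 0.42578843 -0.31717558  0.11086438] [ 0.02988948  0.17884888 -6.01855848] [0.03484673 0.04756799 0.01031918] 6.999786347150803
```

Tilt fits about 15° (corners at (228,532) and (328,513) against the predicted (226,535) and (332,512)). I'll clamp it now, lift, and carry.

apply_moves(
  motion=[
    {"x":0,"y":0,"z":0,"yaw":0,"hand":-1},
    {"x":0,"y":0,"z":2,"yaw":0,"hand":-1},
    {"x":0,"y":0,"z":5,"yaw":0,"hand":-1},
    {"x":0,"y":1,"z":9,"yaw":0,"hand":-1},
    {"x":1,"y":3,"z":13,"yaw":3,"hand":-1},
    {"x":2,"y":6.5,"z":14.5,"yaw":7,"hand":-1},
    {"x":3,"y":10.5,"z":15,"yaw":11,"hand":-1},
    {"x":4,"y":15,"z":15,"yaw":15,"hand":-1},
    {"x":5,"y":19.5,"z":15,"yaw":19,"hand":-1},
    {"x":6,"y":24,"z":15,"yaw":19.7,"hand":-1},
  ],
  newtons=30,
)

```text
clock: 7.78
position: [0.4857, -0.0757, 0.261]
ee_rot: [-0.146, 3.138, 0.0]
force: [1.1, -0.0, -4.7]
width: 0.128
gripper_force: 30.0
```

apply_moves(
  motion=[
    {"x":1,"y":4,"z":0,"yaw":0,"hand":-1},
    {"x":2,"y":8,"z":0,"yaw":0,"hand":-1},
    {"x":2.5,"y":11,"z":0,"yaw":0,"hand":-1},
    {"x":2.8,"y":13,"z":0,"yaw":0,"hand":-1},
    {"x":3,"y":13.7,"z":0,"yaw":0,"hand":-1},
    {"x":3,"y":13.7,"z":0,"yaw":0,"hand":-1},
    {"x":3,"y":13.7,"z":0,"yaw":0,"hand":-1},
  ],
)

```text
clock: 8.65
position: [0.5156, 0.0586, 0.2608]
ee_rot: [0.142, -3.138, 0.001]
force: [-0.3, 1.2, -4.2]
width: 0.124
gripper_force: 30.0
```

```bash
python3 - <<'E'
from h import *
s=observe();print(np.round(s["position"],4),np.round(s["ee_rot"],4),s["clock"],np.round(s["force"],1),np.round(s["ft_torque"],3))
t=np.arctan2(s["ee_rot"][1],s["ee_rot"][0]);print("yaw",(np.degrees(2*t)-180)%360)
im=get_image("wrist");im2=get_image("scene");im3=get_image("top")
A=cv2.resize(im,(400,300));B=cv2.resize(im2[90:240,190:390],(400,300),interpolation=3);C=cv2.resize(im3[90:202,140:290],(400,300),interpolation=3)
cv2.imwrite("pics/m1.png",np.vstack([np.hstack([A,B]),np.hstack([C,cv2.resize(im[0:150,100:300],(400,300),interpolation=3)])]))
E
```

```text
[0.5156 0.0586 0.2608] [ 1.4210e-01 -3.1383e+00  7.0000e-04] 8.65 [-0.3  1.2 -4.2] [-0.024  0.065 -0.026]
yaw 5.184584764983015
```

View pics/m1.png

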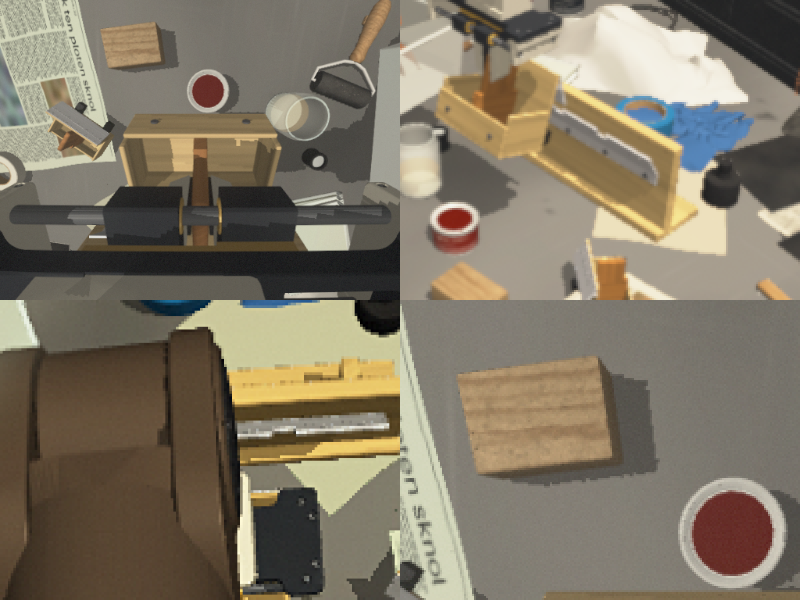

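The bin is held with its front up, square to the rack. I'll move it over the V, then lower the strip behind the lip to about 10 mm above contact.

apply_moves(
  motion=[
    {"x":3,"y":0,"z":0,"yaw":0,"hand":-1},
    {"x":6,"y":0.1,"z":0,"yaw":0,"hand":-1},
    {"x":7.7,"y":0.1,"z":0,"yaw":0,"hand":-1},
    {"x":8.2,"y":0.1,"z":0,"yaw":0,"hand":-1},
    {"x":8.2,"y":0.1,"z":-1.5,"yaw":0,"hand":-1},
    {"x":8.2,"y":0.1,"z":-3.5,"yaw":0,"hand":-1},
    {"x":8.2,"y":0.1,"z":-5,"yaw":0,"hand":-1},
    {"x":8.2,"y":0.1,"z":-6,"yaw":0,"hand":-1},
    {"x":8.2,"y":0.1,"z":-6.2,"yaw":0,"hand":-1},
    {"x":8.2,"y":0.1,"z":-6.2,"yaw":0,"hand":-1},
  ],
)

```text
clock: 10.05
position: [0.5979, 0.061, 0.199]
ee_rot: [-0.145, 3.138, 0.0]
force: [0.8, -0.4, -4.8]
width: 0.132
gripper_force: 30.0
```

```bash
python3 - <<'E'
from h import *
s=observe();print(np.round(s["position"],4),s["clock"],np.round(s["force"],1),np.round(s["ft_torque"],3))
im2=get_image("scene")
cv2.imwrite("pics/m2.png",cv2.resize(im2[95:215,210:350],(700,600),interpolation=3))
E
```

```text
[0.5979 0.061  0.199 ] 10.05 [ 0.8 -0.4 -4.8] [0.059 0.067 0.071]
```

View pics/m2.png

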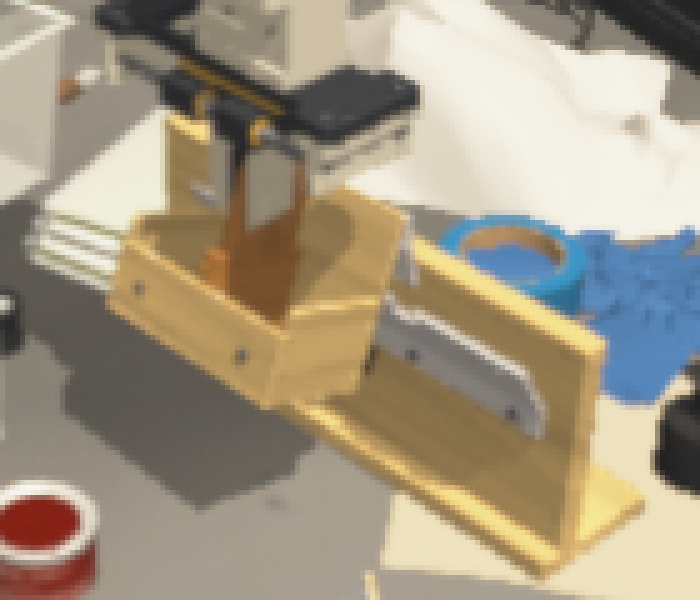

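The strip (around (410,250)) sits above the V between lip and board. Lower slowly.

apply_moves(
  motion=[
    {"x":0,"y":0,"z":-0.6,"yaw":0,"hand":-1},
    {"x":0,"y":0,"z":-1.2,"yaw":0,"hand":-1},
    {"x":0,"y":0,"z":-1.8,"yaw":0,"hand":-1},
    {"x":0,"y":0,"z":-2.4,"yaw":0,"hand":-1},
    {"x":0,"y":0,"z":-2.4,"yaw":0,"hand":-1},
  ],
)

```text
clock: 10.72
position: [0.599, 0.0611, 0.1749]
ee_rot: [-0.145, 3.136, 0.0]
force: [4.5, 0.8, -5.2]
width: 0.127
gripper_force: 30.0
```

```bash
python3 - <<'E'
from h import *
for i in range(6):
    s=observe();print(np.round(s["position"],4),s["clock"],np.round(s["force"],1),np.round(s["ft_torque"],3));get_image("scene")
E
```

```text
[0.599  0.0611 0.1749] 10.725 [ 4.5  0.8 -5.2] [ 0.14  -1.285  0.055]
[0.5989 0.0611 0.175 ] 10.775 [ 6.2  0.4 -4.1] [ 0.163 -1.38   0.052]
[0.5989 0.0611 0.1751] 10.825 [ 4.6  0.  -4.3] [ 0.098 -1.373  0.069]
[0.5989 0.0611 0.1752] 10.875 [ 4.6  0.9 -5.2] [ 0.09  -1.356  0.073]
[0.5989 0.0611 0.1752] 10.925 [ 5.9  0.8 -4.7] [ 0.129 -1.387  0.003]
[0.5989 0.0611 0.1752] 10.975 [ 5.8  0.7 -5. ] [ 0.112 -1.388  0.114]
```

Fx of +5.5 N means the lip's back edge is pushing on the strip's front face. The strip is behind the lip but too close to it, so I'll ease it backward.

apply_moves(
  motion=[
    {"x":0.2,"y":0,"z":0,"yaw":0,"hand":-1},
    {"x":0.4,"y":0,"z":0,"yaw":0,"hand":-1},
    {"x":0.4,"y":0,"z":0,"yaw":0,"hand":-1},
  ],
)

```text
clock: 11.4
position: [0.601, 0.0609, 0.1742]
ee_rot: [0.144, -3.137, 0.0]
force: [-0.8, 0.1, -4.6]
width: 0.127
gripper_force: 30.0
```

```bash
python3 - <<'E'
from h import *
for i in range(3):
    s=observe();print(np.round(s["position"],4),s["clock"],np.round(s["force"],1),np.round(s["ft_torque"],3));get_image("scene")
E
```

```text
[0.601  0.0609 0.1742] 11.4 [-0.8  0.1 -4.6] [0.035 0.067 0.   ]
[0.6011 0.0609 0.1743] 11.45 [-0.1  0.5 -6. ] [-0.     0.04  -0.024]
[0.6012 0.0609 0.1744] 11.5 [-0.5 -0.2 -5.8] [ 0.068  0.065 -0.001]
```

apply_moves(
  motion=[
    {"x":0.3,"y":0,"z":0,"yaw":0,"hand":-1},
    {"x":0.6,"y":0,"z":0,"yaw":0,"hand":-1},
    {"x":0.7,"y":0.1,"z":-0.3,"yaw":0,"hand":-1},
    {"x":0.7,"y":0.1,"z":-0.6,"yaw":0,"hand":-1},
    {"x":0.7,"y":0.1,"z":-0.6,"yaw":0,"hand":-1},
  ],
)

```text
clock: 12.18
position: [0.6055, 0.0611, 0.1696]
ee_rot: [0.144, -3.132, -0.0]
force: [-18.2, -3.0, 15.3]
width: 0.133
gripper_force: 30.0
```

```bash
cat > f.py <<'E'
from h import *
F=[];
for i in range(3):
    s=observe();F.append(np.r_[s["position"]*1000,s["force"],s["ft_torque"]*10]);get_image("scene")
print(s["clock"],np.round(np.mean(F,0),1))
E
python3 f.py
```

```text
12.275 [605.5  61.1 169.6 -18.4  -3.   14.9  -5.2  38.    1.5]
```

Backing off a little. I'll check the tilt against the last picture, since both contacts suggest it is nearer 25°.

apply_moves(
  motion=[
    {"x":-0.1,"y":0,"z":0.3,"yaw":0,"hand":-1},
    {"x":-0.3,"y":0,"z":0.8,"yaw":0,"hand":-1},
    {"x":-0.3,"y":0,"z":0.8,"yaw":0,"hand":-1},
  ],
)

```text
clock: 12.7
position: [0.6064, 0.0621, 0.1774]
ee_rot: [-0.145, 3.137, 0.0]
force: [0.6, -0.3, -5.4]
width: 0.128
gripper_force: 30.0
```

```bash
python3 f.py; python3 - <<'E'
from h import *
from scipy.spatial.transform import Rotation as R
m=camera_model("scene")
G=np.array([.5979,.061,.218])
def pr(p,th,ps,dg,dz):
    q=R.from_euler("ZY",[ps,th],degrees=True).apply((np.array(p)-[dg,0,dz])/1000)+G
    u,v=proj("scene",q,m);return np.array([(u-210)*5,(v-95)*5])
for th in (10,15,20,25,30): print(th,[np.round(pr(p,th,5,-16,3)).tolist() for p in [(-40,-70,-98),(40,-70,-98),(-40,70,-98),(-40,-70,-28),(40,-70,14)]])
im=get_image("scene");cv2.imwrite("pics/m3.png",im)
import os
E
```

```text
12.8 [ 6.063e+02  6.210e+01  1.771e+02  3.000e-01 -2.000e-01 -5.500e+00
  5.000e-01  1.000e+00 -2.000e-01]
10 [[279.0, 406.0], [376.0, 372.0], [121.0, 303.0], [297.0, 297.0], [409.0, 199.0]]
15 [[268.0, 406.0], [364.0, 382.0], [111.0, 302.0], [295.0, 294.0], [409.0, 207.0]]
20 [[258.0, 405.0], [352.0, 391.0], [100.0, 301.0], [292.0, 291.0], [408.0, 215.0]]
25 [[249.0, 403.0], [340.0, 400.0], [91.0, 298.0], [290.0, 288.0], [406.0, 223.0]]
30 [[240.0, 399.0], [327.0, 407.0], [81.0, 294.0], [288.0, 284.0], [404.0, 231.0]]
```

The 15° tilt was right. The tilted strip's edge first touched the lip's inner face, then the board, so the V is tight with the bin tipped. I'll hold it lightly so it can pivot upright in the pads as it comes down, and follow the arc forward and down.

apply_moves(
  motion=[
    {"x":-0.2,"y":0,"z":0,"yaw":0,"hand":-1},
    {"x":-0.4,"y":0,"z":0,"yaw":0,"hand":-1},
    {"x":-0.4,"y":0,"z":-0.3,"yaw":0,"hand":-1},
    {"x":-0.4,"y":0,"z":-0.6,"yaw":0,"hand":-1},
    {"x":-0.4,"y":0,"z":-0.9,"yaw":0,"hand":-1},
    {"x":-0.4,"y":0,"z":-0.9,"yaw":0,"hand":-1},
  ],
  newtons=8,
)

```text
clock: 13.65
position: [0.602, 0.062, 0.1676]
ee_rot: [-0.145, 3.138, -0.0]
force: [1.3, 1.0, -4.8]
width: 0.133
gripper_force: 8.0
```

```bash
python3 f.py
```

```text
13.75 [ 6.019e+02  6.200e+01  1.677e+02  1.000e+00  6.000e-01 -5.200e+00
  7.000e-01 -2.600e+00  5.000e-01]
```

apply_moves(
  motion=[
    {"x":0,"y":0,"z":-0.2,"yaw":0,"hand":-1},
    {"x":0,"y":0,"z":-0.4,"yaw":0,"hand":-1},
    {"x":0,"y":0,"z":-0.6,"yaw":0,"hand":-1},
    {"x":0,"y":0,"z":-0.6,"yaw":0,"hand":-1},
  ],
)

```text
clock: 14.3
position: [0.6011, 0.0619, 0.1615]
ee_rot: [0.145, -3.137, 0.0]
force: [-1.7, -0.1, -3.2]
width: 0.129
gripper_force: 8.0
```

```bash
python3 f.py
```

```text
14.4 [ 6.011e+02  6.190e+01  1.615e+02 -1.700e+00 -1.000e-01 -2.700e+00
 -7.000e-01  3.700e+00  6.000e-01]
```

apply_moves(
  motion=[
    {"x":-0.1,"y":0,"z":-0.2,"yaw":0,"hand":-1},
    {"x":-0.3,"y":0,"z":-0.4,"yaw":0,"hand":-1},
    {"x":-0.4,"y":0,"z":-0.6,"yaw":0,"hand":-1},
    {"x":-0.4,"y":0,"z":-0.6,"yaw":0,"hand":-1},
  ],
)

```text
clock: 14.95
position: [0.5979, 0.0619, 0.1557]
ee_rot: [-0.145, 3.138, -0.0]
force: [1.1, -1.6, -2.3]
width: 0.131
gripper_force: 8.0
```

```bash
python3 f.py
```

```text
15.05 [ 5.979e+02  6.190e+01  1.557e+02  1.100e+00 -7.000e-01 -2.700e+00
 -1.600e+00 -2.700e+00 -2.000e-01]
```

apply_moves(
  motion=[
    {"x":0,"y":0,"z":-0.2,"yaw":0,"hand":-1},
    {"x":-0.1,"y":0,"z":-0.4,"yaw":0,"hand":-1},
    {"x":-0.1,"y":0,"z":-0.6,"yaw":0,"hand":-1},
    {"x":-0.1,"y":0,"z":-0.6,"yaw":0,"hand":-1},
  ],
)

```text
clock: 15.6
position: [0.5965, 0.0617, 0.1503]
ee_rot: [-0.145, 3.138, -0.0]
force: [-2.6, -1.6, 5.3]
width: 0.131
gripper_force: 8.0
```

```bash
python3 f.py
```

```text
15.7 [596.6  61.7 150.3  -3.2  -1.7   5.8  -4.2   7.5   1.2]
```

Nearly all its weight is now on the lip. I'll drop the grip to the minimum so it settles.

apply_moves(
  motion=[
    {"x":0,"y":0,"z":0,"yaw":0,"hand":-1},
    {"x":0,"y":0,"z":0,"yaw":0,"hand":-1},
    {"x":-0.1,"y":0,"z":-0.2,"yaw":0,"hand":-1},
    {"x":-0.1,"y":0,"z":-0.2,"yaw":0,"hand":-1},
  ],
  newtons=3,
)

```text
clock: 16.25
position: [0.5958, 0.0619, 0.1476]
ee_rot: [-0.145, 3.138, -0.0]
force: [-0.3, -2.3, 1.8]
width: 0.132
gripper_force: 3.0
```

```bash
python3 f.py; python3 - <<'E'
from h import *
from scipy.spatial.transform import Rotation as R
im=get_image("scene");v=im[95:215,210:350].copy();v=cv2.resize(v,(700,600),interpolation=3)
# model overlay: upright, riding, ledge mid on lip
M=np.array([.6543,.0395,.15]);r=R.from_euler("Z",5.2,degrees=True)
s=observe();y=(s["position"][1]-.0395)/.9959+.0053
seat=M+r.apply([0,y,.007]);m=camera_model("scene");print("y off",y)
for th,c in ((0,(0,0,255)),(8,(255,0,0))):
    for p in [(-40,-70,-98),(40,-70,-98),(-40,70,-98),(40,-70,14),(40,70,14)]:
        q=seat+R.from_euler("ZY",[5.2,th],degrees=True).apply((np.array(p)-[44.5,0,-6])/1000)
        u,w=proj("scene",q,m);cv2.circle(v,(int((u-210)*5),int((w-95)*5)),3,c,-1)
cv2.imwrite("pics/m4.png",v)
E
```

```text
16.35 [ 5.958e+02  6.190e+01  1.476e+02  5.000e-01 -2.200e+00  1.900e+00
 -4.700e+00 -9.000e-01  5.000e-01]
y off 0.027874738988122233
```

View pics/m4.png

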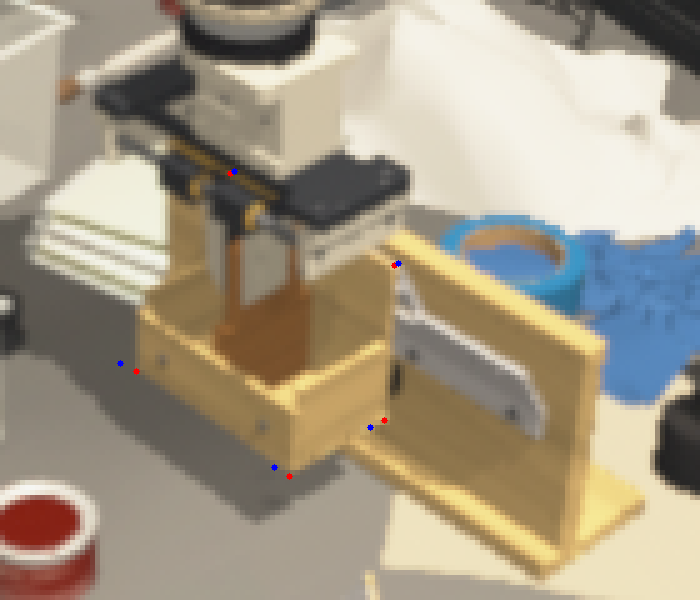

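The overlay shows the bin upright on its keys: the model corners at (290,475) and (385,420) match the picture. It needs to slide about 28 mm toward -y. I'll loosen the fingers so they only push, then slide slowly.

apply_moves(
  motion=[
    {"x":0,"y":0,"z":0,"yaw":0,"hand":-0.62},
    {"x":0,"y":0,"z":0,"yaw":0,"hand":-0.62},
    {"x":0,"y":-0.2,"z":0.1,"yaw":0,"hand":-0.62},
    {"x":0,"y":-0.4,"z":0.1,"yaw":0,"hand":-0.62},
    {"x":0.1,"y":-0.6,"z":0.1,"yaw":0,"hand":-0.62},
    {"x":0.1,"y":-0.8,"z":0.1,"yaw":0,"hand":-0.62},
  ],
)

```text
clock: 17.2
position: [0.5963, 0.0546, 0.1486]
ee_rot: [0.146, -3.137, -0.001]
force: [-3.0, 4.1, 1.0]
width: 0.193
gripper_force: 1.9
```

```bash
python3 f.py
```

```text
17.3 [ 5.963e+02  5.420e+01  1.487e+02 -3.400e+00  3.100e+00  9.000e-01
  7.300e+00  6.400e+00  4.000e-01]
```

apply_moves(
  motion=[
    {"x":0,"y":-0.2,"z":0,"yaw":0,"hand":-0.62},
    {"x":0,"y":-0.4,"z":0,"yaw":0,"hand":-0.62},
    {"x":0,"y":-0.6,"z":0,"yaw":0,"hand":-0.62},
    {"x":0.1,"y":-0.8,"z":0,"yaw":0,"hand":-0.62},
    {"x":0.1,"y":-1.0,"z":0,"yaw":0,"hand":-0.62},
    {"x":0.1,"y":-1.2,"z":0,"yaw":0,"hand":-0.62},
    {"x":0.1,"y":-1.2,"z":0,"yaw":0,"hand":-0.62},
  ],
)

```text
clock: 18.23
position: [0.5978, 0.0426, 0.1489]
ee_rot: [-0.145, 3.138, 0.001]
force: [-3.6, 6.6, 1.9]
width: 0.238
gripper_force: 3.1
```

```bash
python3 f.py
```

```text
18.325 [597.8  42.7 148.9  -3.1   6.3   1.8  12.8   6.3   0.8]
```

The pushing finger yields at 3 N (opening 0.19 to 0.24), so I'll let it hold with 10 N.

apply_moves(
  motion=[
    {"x":0,"y":0.2,"z":0,"yaw":0,"hand":-0.62},
    {"x":0,"y":0.2,"z":0,"yaw":0,"hand":-0.64},
    {"x":0,"y":0.1,"z":0,"yaw":0,"hand":-0.64},
    {"x":0,"y":0,"z":0,"yaw":0,"hand":-0.64},
    {"x":0,"y":0,"z":0,"yaw":0,"hand":-0.64},
  ],
  newtons=10,
)

```text
clock: 19.0
position: [0.5978, 0.0414, 0.1487]
ee_rot: [-0.144, 3.138, -0.001]
force: [-1.2, 2.0, -1.0]
width: 0.18
gripper_force: 1.1
```

```bash
python3 f.py
```

```text
19.1 [ 5.978e+02  4.140e+01  1.487e+02 -1.400e+00  1.500e+00 -1.100e+00
  4.100e+00  2.200e+00  3.000e-01]
```

apply_moves(
  motion=[
    {"x":0,"y":-0.2,"z":0,"yaw":0,"hand":-0.64},
    {"x":0,"y":-0.35,"z":0,"yaw":0,"hand":-0.64},
    {"x":0,"y":-0.5,"z":0,"yaw":0,"hand":-0.64},
    {"x":0,"y":-0.6,"z":0,"yaw":0,"hand":-0.64},
    {"x":0,"y":-0.7,"z":0,"yaw":0,"hand":-0.64},
    {"x":0,"y":-0.7,"z":0,"yaw":0,"hand":-0.64},
  ],
)

```text
clock: 19.9
position: [0.598, 0.0347, 0.1489]
ee_rot: [-0.144, 3.138, -0.0]
force: [0.5, 1.1, -0.3]
width: 0.177
gripper_force: 0.6
```

```bash
python3 f.py
```

```text
20.0 [ 5.980e+02  3.470e+01  1.489e+02  9.000e-01  1.100e+00 -4.000e-01
  2.400e+00 -3.000e-01 -0.000e+00]
```

apply_moves(
  motion=[
    {"x":0,"y":-0.12,"z":0,"yaw":0,"hand":-0.64},
    {"x":0,"y":-0.24,"z":0,"yaw":0,"hand":-0.64},
    {"x":0,"y":-0.36,"z":0,"yaw":0,"hand":-0.64},
    {"x":0,"y":-0.36,"z":0,"yaw":0,"hand":-0.64},
  ],
)

```text
clock: 20.55
position: [0.5981, 0.0325, 0.1491]
ee_rot: [-0.146, 3.137, 0.002]
force: [0.4, 4.8, 1.3]
width: 0.177
gripper_force: 2.4
```

```bash
python3 f.py;  python3 - <<'E'
from h import *
# compare front-wall edge motion between pics: save current crop
cv2.imwrite("pics/n1.png",get_image("scene"))
E
```

```text
20.65 [ 5.981e+02  3.240e+01  1.491e+02  8.000e-01  4.700e+00  1.300e+00
  1.120e+01 -9.000e-01  3.000e-01]
```

apply_moves(
  motion=[
    {"x":0,"y":-0.1,"z":0,"yaw":0,"hand":-0.64},
    {"x":0,"y":-0.2,"z":0,"yaw":0,"hand":-0.64},
    {"x":0,"y":-0.3,"z":0,"yaw":0,"hand":-0.64},
    {"x":0,"y":-0.3,"z":0,"yaw":0,"hand":-0.64},
  ],
)

```text
clock: 21.25
position: [0.5982, 0.0315, 0.1492]
ee_rot: [-0.149, 3.137, 0.005]
force: [0.4, 10.2, 1.7]
width: 0.177
gripper_force: 5.1
```

```bash
cat > g.py <<'E'
from h import *
import os
a=cv2.imread("pics/n1.png");b=get_image("scene");cv2.imwrite("pics/n2.png",b)
# front-face patch of the bin in n1 (bin moved ~ -y from m4): search region around it
m=camera_model("scene")
from scipy.spatial.transform import Rotation as R
M=np.array([.6543,.0395,.15])
def c(y,dz,p): return np.array(proj("scene",M+R.from_euler("Z",5.2,degrees=True).apply(np.array([-.0445+p[0],y+p[1],.006+dz+p[2]])),m))
p0=c(0,.007,(-.04,-.05,-.07));u,v=p0.astype(int)
t=a[v-12:v+12,u-16:u+16];r=cv2.matchTemplate(b[v-22:v+22,u-26:u+26],t,cv2.TM_CCOEFF_NORMED)
k=np.unravel_index(r.argmax(),r.shape);k0=k
yy,xx=k
def sub(f): return 0 if f[0]+f[2]-2*f[1]==0 else .5*(f[0]-f[2])/(f[0]+f[2]-2*f[1])
dx=xx-10+sub(r[yy,xx-1:xx+2]);dy=yy-10+sub(r[yy-1:yy+2,xx])
J=np.c_[(c(.01,.007,(-.04,-.05,-.07))-p0)/10,(c(0,.017,(-.04,-.05,-.07))-p0)/10]
print("match",r.max(),"px",dx,dy,"-> mm (y,z)",np.linalg.solve(J,[dx,dy]))
E
python3 f.py; python3 g.py
```

```text
21.35 [ 5.982e+02  3.150e+01  1.492e+02  9.000e-01  1.030e+01  2.100e+00
  2.320e+01 -1.100e+00  2.000e-01]
match 0.99397534 px 0.12148880213499069 0.06212352588772774 -> mm (y,z) [-0.50597916  0.06533522]
```

Fy has reached 10 N, a hard stop, so it may already be home. I'll check for the drop against the earlier riding picture.

```bash
python3 - <<'E'
from h import *
from scipy.spatial.transform import Rotation as R
m=camera_model("scene")
a=cv2.resize(cv2.imread("pics/m4.png"),(140,120),interpolation=cv2.INTER_AREA)  # origin (210,95)
b=cv2.imread("pics/n2.png")
M=np.array([.6543,.0395,.15]);r=R.from_euler("Z",5.2,degrees=True)
def c(y,dz,p): return np.array(proj("scene",M+r.apply(np.array([-.0445+p[0],y+p[1],.006+dz+p[2]])),m))
def sub(f): return .5*(f[0]-f[2])/(f[0]+f[2]-2*f[1])
for name,p,(x,y,w,h) in [("bolt",(-.04,-.05,-.07),(228,395,60,45)),("corner",(-.04,-.07,-.028),(265,375,60,60)),("bolt2",(-.04,.05,-.07),(140,310,60,70))]:
    x0,y0,w,h=[int(k/5) for k in (x,y,w,h)]
    t=a[y0:y0+h,x0:x0+w];U,V=210+x0,95+y0
    S=b[V-8:V+h+20,U-8:U+w+26];q=cv2.matchTemplate(S,t,cv2.TM_CCOEFF_NORMED);j,i=np.unravel_index(q.argmax(),q.shape)
    try: d=np.array([i-8+sub(q[j,i-1:i+2]),j-8+sub(q[j-1:j+2,i])])
    except Exception: d=np.array([i-8.,j-8.])
    p0=c(.0279,.007,p);pred=[np.round(c(yy,dz,p)-p0,1).tolist() for yy in (0,-.004) for dz in (.007,0)]
    J=np.c_[(c(.0,.007,p)-p0)/-27.9,(c(.0279,.0,p)-p0)/-7]
    print(name,round(q.max(),3),np.round(d,1),"mm",np.round(np.linalg.solve(J,d),1),"pred ride0,home0,ride-4,home-4",pred)
s=observe();print(s["clock"])
E
```

```text
bolt 0.989 [6.1 7. ] mm [-26.  -10.7] pred ride0,home0,ride-4,home-4 [[6.6, 4.4], [6.5, 6.3], [7.6, 5.0], [7.5, 6.9]]
corner 0.901 [5.5 6.4] mm [-22.5  -9.9] pred ride0,home0,ride-4,home-4 [[6.9, 4.4], [6.8, 6.4], [7.9, 5.0], [7.8, 7.0]]
bolt2 0.893 [6.5 6.6] mm [-29.9  -9.1] pred ride0,home0,ride-4,home-4 [[6.0, 4.0], [6.0, 5.8], [6.9, 4.5], [6.9, 6.4]]
21.45
```

It moved about 27 mm sideways and dropped about 7 to 10 mm, against roughly 4.4 px if still riding and 6.3 px if home (measured 7.0), so it is home. I'll relieve the push, open, and rise straight up.

apply_moves(
  motion=[
    {"x":0,"y":0.2,"z":0,"yaw":0,"hand":-0.64},
    {"x":0,"y":0.4,"z":0,"yaw":0,"hand":-0.5},
    {"x":0,"y":0.4,"z":0,"yaw":0,"hand":-0.2},
    {"x":0,"y":0.4,"z":0,"yaw":0,"hand":-0.2},
    {"x":0,"y":0.4,"z":1,"yaw":0,"hand":-0.2},
    {"x":0,"y":0.4,"z":3,"yaw":0,"hand":-0.2},
    {"x":0,"y":0.4,"z":6,"yaw":0,"hand":-0.2},
    {"x":0,"y":0.4,"z":10,"yaw":0,"hand":-0.2},
    {"x":-4,"y":0.4,"z":13,"yaw":0,"hand":-0.2},
    {"x":-10,"y":0.4,"z":15,"yaw":0,"hand":-0.2},
  ],
)

```text
clock: 22.7
position: [0.4987, 0.0321, 0.3004]
ee_rot: [-0.143, 3.136, -0.0]
force: [-0.0, 1.0, 1.2]
width: 0.402
gripper_force: 0.0
```

```bash
python3 f.py; python3 g.py; python3 - <<'E'
from h import *
m=camera_model("scene")
from scipy.spatial.transform import Rotation as R
b=get_image("scene");cv2.imwrite("pics/n3.png",b)
top=get_image("top");o=cv2.imread("pics/top0.png")
d=cv2.absdiff(top,o).max(2)
print([(round(r["p"],2),np.round(r["rect"],1).tolist()) for r in recognise("bin","scene")][:3])
for q in ["ink_tin_1","glass_jar","wood_block","tape_white","loupe"]:
    A=[np.round(r["rect"]).tolist() for r in recognise(q,"top")][:1]; print(q,A)
M=np.array([.6543,.0395,.15]);r=R.from_euler("Z",5.2,degrees=True)
for dz in (0,.007):
    P=[proj("scene",M+r.apply(np.array([-.0445+p[0],p[1],.006+dz+p[2]])/1),m) for p in [(-.04,-.07,-.098),(.04,-.07,-.098),(-.04,.07,-.098),(.028,0,.02)]]
    print(dz,np.round(P,1).tolist())
E
```

```text
22.8 [ 4.951e+02  3.170e+01  3.014e+02 -2.200e+00 -6.000e-01  0.000e+00
  1.000e-01  2.100e+00 -3.000e-01]
match 0.9467506 px 0.2270517647266388 -0.04658161848783493 -> mm (y,z) [-0.92456812  0.70255837]
[(0.64, [278.1, 212.3, 306.2, 255.7])]
ink_tin_1 []
glass_jar [[148.0, 210.0, 156.0, 233.0]]
wood_block [[256.0, 245.0, 291.0, 268.0]]
tape_white [[362.0, 152.0, 385.0, 177.0]]
loupe [[128.0, 180.0, 148.0, 200.0]]
0 [[274.4, 196.6], [293.4, 185.2], [243.0, 175.1], [275.6, 144.1]]
0.007 [[274.5, 194.7], [293.6, 183.3], [243.0, 173.3], [275.7, 142.0]]
```

```bash
python3 -c "
from cell import *
print(sign_off())"
```

```text
the job is handed in; nothing more can be done
None
```

The larger bin hangs upright on the cleat with its keys in the notches, going by the image-measured drop and the hard stop; it is released and the job handed in at about 23 s. While lowering it, the tipped bin briefly pressed the rack with about 25 N before I backed off. I moved none of the bystanders, but the final check did not find the ink tin.

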